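# Face up the tubs on the display tray

## Task

Tidy the display tray by pushing, without ever lifting a tub: push the two lidded food tubs back so that both stand flat against the raised lip at the tray's far edge, and push them along the lip until the row is closed up, one tub touching the upright stop block at the end of the tray and the other touching its neighbour. Leave the jars, bottles and scoop around the tray where they are, and finish clear of everything.

Things in the scene. Friction and masses are not known exactly. Their poses are not given: they have to be found in the camera images.
- tray: yellow fixed display tray lying on the counter, 260 mm (its x) by 460 mm (its y), its floor 12 mm above the counter. Origin at the centre of its underside; its x axis points away from the robot, towards the lip, its y axis along the lip. The lip runs the whole length of the far edge; its inner face is at tray x = +110 mm and its top is 25 mm above the tray floor
- end_stop: fixed yellow stop block across one end of the tray: 160 mm along tray x (from tray x = -50 to +110 mm), 20 mm thick along tray y, 38 mm high. It stands at tray y = +205 or -205 mm (either end, it varies), so its inner face is 195 mm from the tray's middle. Origin on the tray floor, in the middle of its thickness, axes parallel to the tray's. At the opposite end there is only a flat fixed strip, 20 mm wide and 5 mm high, that the robot passes above
- tub_large: larger of the two lidded food tubs, white with a grey lid: 100 mm along its x, 120 mm along its y (the long side, which goes against the lip), 60 mm high, 0.3 to 0.65 kg, smooth plastic that slides easily (friction about 0.3), loose on the tray floor. Origin at the centre of its underside, x away from the robot. It starts turned by up to 14 degrees from the tray's axes, nearer to the robot than the lip, in the left or right half of the tray (it varies)
- tub_small: smaller food tub, white with a grey lid: square, 92 by 92 mm, 50 mm high, 0.2 to 0.42 kg, smooth plastic that slides easily (friction about 0.3), loose on the tray floor. Origin at the centre of its underside, x away from the robot. It starts turned by up to 14 degrees from the tray's axes, in the other half of the tray, at least 20 mm from the large tub
- jar_front: squat lidded jar, 56 mm across, 62 mm high, origin at the centre of its underside; a bystander that stays where it is; on the counter in front of the tray's near edge, about 165 mm from the tray's middle
- jar_back_a: squat lidded jar, 56 mm across, 62 mm high, origin at the centre of its underside; a bystander that stays where it is; behind the lip
- jar_back_b: squat lidded jar, 56 mm across, 62 mm high, origin at the centre of its underside; a bystander that stays where it is; behind the lip
- jar_side: squat lidded jar, 56 mm across, 62 mm high, origin at the centre of its underside; a bystander that stays where it is; on the counter to the left of the tray
- bottle_left: sauce bottle, 54 mm across, 170 mm high, origin at the centre of its underside; a bystander that stays where it is; far left of the tray
- bottle_right: sauce bottle, 54 mm across, 170 mm high, origin at the centre of its underside; a bystander that stays where it is; far right of the tray
- scoop: steel serving spoon, 200 mm long, lying on the counter to the right of the tray, origin near the middle of its length; a bystander that stays where it is
Things that resemble listed ones, but are neither listed nor needed, are in the scene too. Leave any pink or purple look-alike of the tub_small alone.

How it is judged (in metres and radians):
At the end, for the whole second after the job is handed in: Both tubs stand on the tray floor, flat against the lip (gap at the middle of the tub at most 5 mm, within 0.07 rad of square), one tub within 6 mm of the stop block, the other within 6 mm of its neighbour, at rest (x of tub_large in the frame of tray between 0.055 and 0.07 m and x of tub_small in the frame of tray between 0.059 and 0.07 m and angle between the x axis of each of tub_large, tub_small and the x axis of tray, either way round below 0.07 rad and height (world z) of each of tub_large, tub_small below 0.017 m and angle between each of tub_large, tub_small's own z axis and vertical below 0.05 rad and y of tub_small in the frame of tub_large between -0.112 and 0.112 m and (y of tub_large in the frame of end_stop between -0.076 and 0.076 m or y of tub_small in the frame of end_stop between -0.062 and 0.062 m) and linear speed of each of tub_large, tub_small below 0.01 m/s); the robot touches nothing.
It fails at once if a tub is lifted off the tray floor (more than 12 mm) or tipped (more than 0.25 rad) (height (world z) of any of tub_large, tub_small above 0.024 m or angle between any of tub_large, tub_small's own z axis and vertical above 0.25 rad).
It fails at once if a jar, a bottle or the scoop is moved by more than 25 mm or knocked over (distance of any of jar_front, jar_back_a, jar_back_b, jar_side, bottle_left, bottle_right, scoop from where it was at the start of the episode above 0.025 m or angle between any of jar_front, jar_back_a, jar_back_b, jar_side, bottle_left, bottle_right, scoop's own z axis and vertical above 0.3 rad).
It also fails if it takes over 51 s, if anything falls off the work surface, if the arm or the gripper's body presses on something with over 40 N, if the wrist force passes 120 N, or if a joint passes its speed limit or range.

## Robot

A 6-joint arm with a two-finger parallel gripper is mounted at the origin on the work surface. World frame = base frame: x ahead of the robot, y to its left, z up, the work surface at z = 0. Lengths are in mm, angles in rad, forces in N, time in s.
With the tool pointing down it reaches from about 350 to 975 mm from the base axis. Payload 7.1 kg.
Tool frame: the origin (TCP) lies at the very end of the fingers, on their centre line; the grasp point (between the pads) lies 19 mm behind it; x points along the fingers, y is the direction in which the jaws open and shut, and the axes are right-handed (so a half turn about x gives the same grasp; the last joint's range is limited). The gripper opens to 88 mm and grips with 3 to 60 N. Pads are 20 mm wide; open, the fingers measure 115 mm over their backs; the gripper's body (75 mm by 178 mm) begins 61 mm behind the grasp point.
Start: joints at [-0.019, 0.423, 1.63, -0, 1.089, -0.019], TCP at [624.984, 0.026, 222.675] pointing down, gripper open.
Joint ranges: [-3, 3], [-0.9, 2.11], [0.09, 2.58], [-1.31, 4.45], [0.11, 2.69], [-2.54, 2.54]. Speed limits (rad/s): [2.39, 2.39, 3.01, 3.14, 3.14, 3.14].

## Interface

Orientations are given as a rotation vector (axis times angle).
In Python, from workcell import ctrl gives the robot as it stands. The module is installed in compiled form; this text tells all that it offers.
- The arm moves only by the tool carry_out, never from a script. Its argument "commands" is a list of rows, each a list of 6 numbers: the shift along the tool's x, y, z in m, then the turn, a rotation vector about the tool's x, y, z in degrees. In form: [[tx, ty, tz, rx, ry, rz], ...]. A call has 1 to 8 rows; each row shifts and turns the pose as measured when the row begins, along the tool's axes as they then stand; what a row does not reach is not made up. A row lasts 1/8 s, in which the tool goes at most 62.5 mm and 10.7 degrees, less where a joint would pass 70% of its speed; a pose out of reach is approached as far as the arm can. A call with a gripper value outside its range is refused whole. "grip" is the closure, from 0 (fully open) to 1 (shut), set as the call begins (left out, the last holds). The fingers move at their own pace and stop on an object; the grip force is fixed at half the most. Time passes only in rows, so rows that do not move let the fingers close. It gives the time, the measured TCP pose, the force and the opening at its end, in the units of the state.
- ctrl.get_obs(): the state, without advancing time (a new reading comes with each control period).
- ctrl.get_image(name): name is "scene" or "side" or "wrist"; returns a dict with "pixels" (420x560x3 uint8, blue, green, red), "intrinsics" (3x3 intrinsics, pixels), "rvec" (rotation vector, rad) and "tvec" (3), from world to camera coordinates, as OpenCV has them. Camera axes: x right, y down, z forward; pixel columns grow to the right and rows downward; lengths in mm; the calibration is good to about 2 mm. The wrist camera is an equidistant fisheye: a pixel r from the principal point sees the ray r / f radians off the axis. A picture is of the moment at which its call begins. There is no depth.
- ctrl.close_job(): hands the job in, once; it reports no verdict.
The state is a dict: "t": time; "qpos": joint angles; "qvel": joint speeds; "joint_torque": joint torques, N m; "ee_pos": TCP position; "orientation": TCP orientation; "ft_force": force on the tool from outside, world axes, zero at the start; "moment": the same for the moment, N m; "width": finger opening in mm.
Only numpy, scipy, OpenCV 4.12 (cv2) and the standard library are available. Lean on these libraries where they do the work, as an engineer would, in place of code of your own. Each camera call takes 0.05 s, during which the arm holds its last target. There are 200 camera calls.

## Working session

There is one attempt and no reset: what is moved stays moved. The work goes in short steps, Python scripts to look and compute and a tool call to move; the robot and the scene stay as the last step left them, time stands still between calls to the robot, and variables do not carry over. Pictures are saved under pics/ and viewed, about 8 in all and at most 12, crops included, and the job is handed in when it is done.

Besides the shell and the picture viewer there is one more tool, called as name(argument=value, ...) on one line, values as JSON. carry_out: Moves the arm, as the interface text tells. Its arguments: {"type":"object","properties":{"commands":{"type":"array"},"grip":{"type":"number"}},"required":["commands"]}

```bash
mkdir -p pics
cat > h.py <<'E'
import numpy as np, cv2
from workcell import ctrl
def snap(n,f=None):
    d=ctrl.get_image(n)
    if f: cv2.imwrite('pics/'+f,np.asarray(d['pixels']))
    return d
def ray(d,uv):
    K=np.array(d['intrinsics'],float);R=cv2.Rodrigues(np.array(d['rvec'],float))[0];t=np.array(d['tvec'],float).ravel()
    v=np.linalg.inv(K)@np.array([uv[0],uv[1],1.0]); return -R.T@t,R.T@v
def onz(d,uv,z):
    c,v=ray(d,uv); return (c+v*(z-c[2])/v[2]).round(1)
def proj(d,P):
    return cv2.projectPoints(np.array(P,float).reshape(-1,3),np.array(d['rvec'],float),np.array(d['tvec'],float),np.array(d['intrinsics'],float),None)[0].reshape(-1,2)
E
python3 - <<'E'
from h import *
import pickle
D={n:snap(n,n+'0.png') for n in ('scene','side')}
pickle.dump(D,open('d0.pkl','wb'))
for n in D: print(n,ray(D[n],(280,210)),D[n]['intrinsics'])
o=ctrl.get_obs();print(o['t'],o['ee_pos'],o['orientation'])
E
```

```text
scene (array([ 992.91966969, -287.00080069,  938.91179641]), array([-0.4075255 ,  0.25141253, -0.87817625])) [[384.15533644   0.         280.17184367]
 [  0.         384.15533644 201.59577283]
 [  0.           0.           1.        ]]
side (array([  94.13301846, -680.60141812,  917.11898523]), array([ 0.34932914,  0.57702443, -0.73847353])) [[388.63337385   0.         287.01827528]
 [  0.         388.63337385 209.12414951]
 [  0.           0.           1.        ]]
0.1 [6.24499526e+02 3.64568819e-02 2.21969009e+02] [ 1.20856757  1.21023481 -1.21020309]
```

View pics/scene0.png

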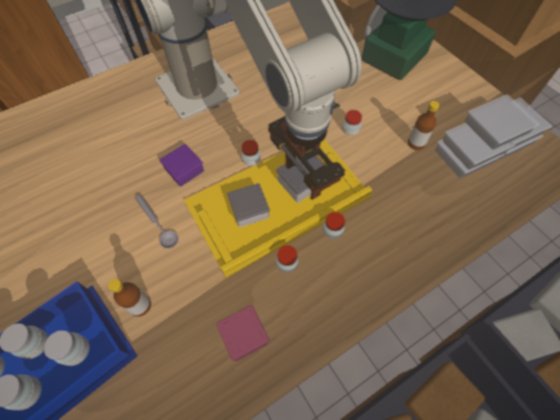

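View pics/side0.png

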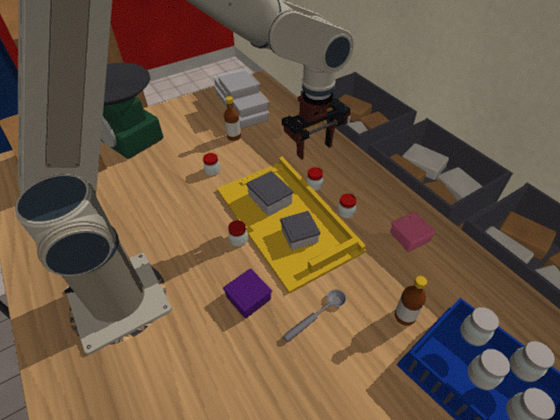

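The scene view shows the tray around (280,205), with the small tub at (248,204) and the large one at (300,180) under the gripper. Look-alikes are purple at (183,163) and pink at (242,332). The side view shows the large tub at (269,193), the small one at (300,231), the stop near (330,258), purple at (247,292) and pink at (413,231). I choose the two white/grey tubs on the tray and will check them in a crop.

Run:
```python
import cv2
a=cv2.imread('pics/side0.png')[145:295,210:370];cv2.imwrite('pics/c1.png',cv2.resize(a,None,fx=4,fy=4,interpolation=cv2.INTER_CUBIC))
a=cv2.imread('pics/scene0.png')[130:280,180:380];cv2.imwrite('pics/c2.png',cv2.resize(a,None,fx=4,fy=4,interpolation=cv2.INTER_CUBIC))
```

```text
(no output)
```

View pics/c1.png

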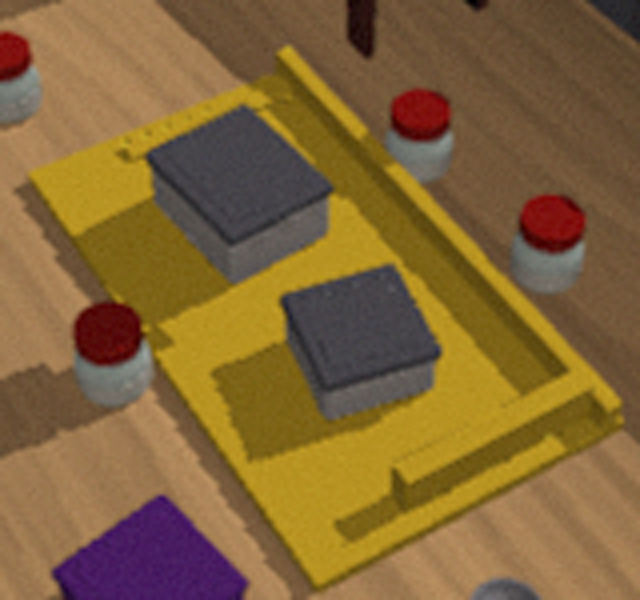

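View pics/c2.png

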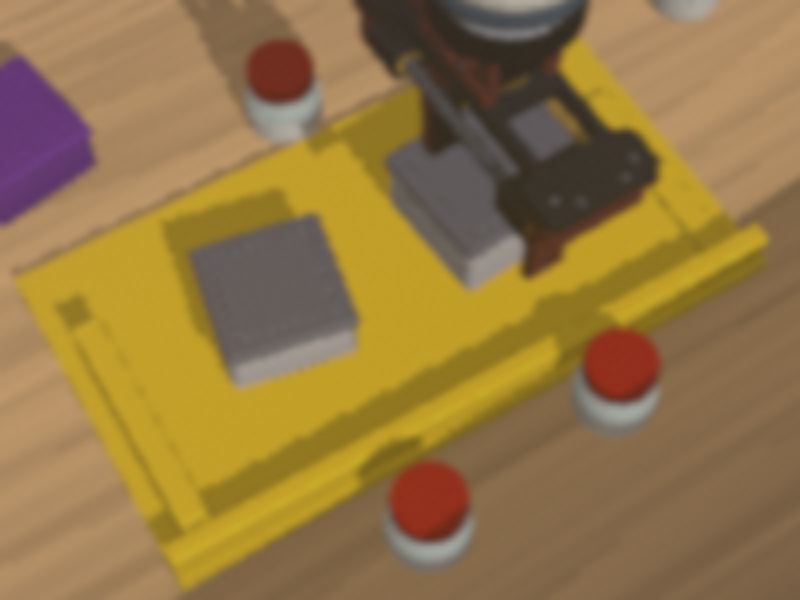

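```bash
cat > m.py <<'E'
from h import *
import pickle
from scipy.optimize import least_squares
def full(c,o): return np.array([[o[0]+(x+.5)/4-.5,o[1]+(y+.5)/4-.5] for x,y in c])
def rect(p,a,b,z):
    c,s=np.cos(p[2]),np.sin(p[2]);L=np.array([[-a,b],[a,b],[a,-b],[-a,-b]])/2
    W=L@np.array([[c,s],[-s,c]])+p[:2]; return np.c_[W,np.full(4,z)]
def fit(obs,a,b,z,p0):
    f=lambda p:np.concatenate([(proj(d,rect(p,a,b,z))[i]-uv).ravel() for d,i,uv in obs])
    r=least_squares(f,p0); return r.x,np.abs(r.fun).max()
def loc(p,T):
    c,s=np.cos(T[2]),np.sin(T[2]);d=np.array(p[:2])-T[:2]
    return np.array([c*d[0]+s*d[1],-s*d[0]+c*d[1],np.degrees(p[2]-T[2])]).round(1)
E
python3 - <<'E'
from m import *
D=pickle.load(open('d0.pkl','rb'));S,C=D['side'],D['scene']
so,co=(210,145),(180,130)
P=lambda d,c,o,z:[onz(d,u,z) for u in full(c,o)]
print('tray near corners',P(S,[(30,175),(318,583)],so,12),P(C,[(15,272)],co,12))
print('lip inner bottom? top left/right ends',P(S,[(287,47),(620,408)],so,37),P(C,[(765,230),(168,545)],co,37))
print('stop inner top near, far',P(S,[(393,465),(575,372)],so,50),P(C,[(75,325)],co,50))
l=fit([(S,[0,1,2,3],full([(150,157),(243,107),(331,186),(232,238)],so))],100,120,72,[590,60,0])
s=fit([(S,[0,1,2,3],full([(283,298),(392,266),(438,350),(333,387)],so)),(C,[3,0,1,2],full([(190,257),(318,215),(357,325),(232,362)],co))],92,92,62,[600,-70,0])
print('large',l,'small',s)
E
```

```text
tray near corners [array([399.3, 223.5,  12. ]), array([ 388.4, -230.6,   12. ])] [array([ 383.2, -228.6,   12. ])]
lip inner bottom? top left/right ends [array([650.6, 219.9,  37. ]), array([ 635.5, -241.8,   37. ])] [array([649.1, 221.1,  37. ]), array([ 629.3, -234.7,   37. ])]
stop inner top near, far [array([ 468. , -201.3,   50. ]), array([ 621.8, -206.5,   50. ])] [array([ 466.5, -215.1,   50. ])]
large (array([5.17523646e+02, 7.95439776e+01, 8.02497095e-02]), np.float64(1.9077972447832963)) small (array([ 5.17388156e+02, -9.33477162e+01, -2.02511738e-01]), np.float64(2.6468821301760954))
```

Run:
```python
from m import *
D=pickle.load(open('d0.pkl','rb'));S,C=D['side'],D['scene']
so,co=(210,145),(180,130)
print(cv2.Rodrigues(np.array(ctrl.get_obs()['orientation'],float))[0].round(3))
def tf(obs,p0):
    f=lambda p:np.concatenate([ (proj(d,[rect(p,260,460,z)[i]])[0]-uv) for d,i,uv,z in obs]); r=least_squares(f,p0);return r.x,r.fun.round(1)
q=lambda d,i,c,o,z:(d,i,full([c],o)[0],z)
T,res=tf([q(S,0,(30,175),so,12),q(S,3,(318,583),so,12),q(C,3,(15,272),co,12),q(S,1,(287,47),so,37),q(S,2,(622,408),so,37),q(C,1,(768,238),co,37),q(C,2,(183,562),co,37)],[517,-6,-.03])
print('T',T,res);pickle.dump(T,open('T.pkl','wb'))
print('large',loc([517.5,79.5,.080],T),'small',loc([517.4,-93.3,-.2025],T))
J={'front':(108,330),'backa':(421,115),'backb':(552,222),'side':(8,52)}
for k,c in J.items(): print(k,loc(list(onz(S,full([c],so)[0],66)[:2])+[0],T))
print('bottleL',onz(S,(230,101),170),'bottleR',onz(S,(421,282),170))
```

```text
[[-0.001  1.    -0.   ]
 [ 0.    -0.    -1.   ]
 [-1.    -0.001 -0.   ]]
T [ 5.19750526e+02 -4.13019969e+00 -2.52371864e-02] [-1.7 -0.6 -1.4  0.9 -0.6  0.6  0.8 -0.9  0.7 -2.4  1.1 -0.6 -1.9  1.1]
large [-4.4 83.5  6. ] small [ -0.1 -89.2 -10.2]
front [-161.8   -3.8    1.4]
backa [155.9  66.6   1.4]
backb [172.6 -85.1   1.4]
side [-96.6 316.1   1.4]
bottleL [577.2 436.6 170. ] bottleR [ 594.1 -451.5  170. ]
```

carry_out(commands=[[0,-0.046,0.023,0,0,0],[0,-0.046,0.023,0,0,0],[0,-0.046,0.023,0,0,0],[0,-0.046,0.023,0,0,0],[0,0,0,-10.5,0,0],[0,0,0,-10.5,0,0],[0,0,0,-10.5,0,0],[0,0,0,-10.5,0,0]], grip=0.32)

```text
t: 1.1
ee_pos: [432.2, -94.0, 219.5]
orientation: [0.638, 1.48, -0.641]
ft_force: [0.2, -0.6, -0.1]
width: 59.6
```

carry_out(commands=[[0,0,0,-10.5,0,0],[0,0,0,-10.5,0,0],[0,0,0,-10.5,0,0],[0,0,0,-10.5,0,0],[0,0,0,0,0,0]])

```text
t: 1.72
ee_pos: [430.8, -93.7, 218.5]
orientation: [0.055, 1.579, -0.053]
ft_force: [0.7, 0.5, 0.5]
width: 59.8
```

```bash
cat > st.py <<'E'
from m import *
T=pickle.load(open('T.pkl','rb'))
o=ctrl.get_obs();R=cv2.Rodrigues(np.array(o['orientation'],float))[0]
e=np.array(o['ee_pos']);print('t',o['t'],'ee',e.round(1),'w',round(o['width'],1),'F',np.round(o['ft_force'],1))
print(R.round(3).tolist());print('yaw of tool y in tray deg',np.degrees(np.arctan2(R[1,1],R[0,1])-T[2]).round(1),'tcp in tray',loc(list(e[:2])+[0],T)[:2])
E
python3 st.py
```

```text
t 1.725 ee [430.8 -93.7 218.5] w 59.8 F [0.7 0.5 0.5]
[[-0.008, 0.069, 0.998], [0.001, 0.998, -0.069], [-1.0, 0.001, -0.009]]
yaw of tool y in tray deg 87.5 tcp in tray [-86.6 -91.8]
```

carry_out(commands=[[0.045,0,0,-2.5,0.4,0],[0.045,0,0,0,0,0],[0.045,0,0,0,0,0],[0.04,0,0,0,0,0],[0.015,0,0,0,0,0],[0,0,0,0,0,0]])

```text
t: 2.48
ee_pos: [430.6, -94.0, 23.9]
orientation: [0.04, 1.582, -0.039]
ft_force: [0.7, -0.1, -0.3]
width: 59.5
```

```bash
python3 st.py
```

```text
t 2.475 ee [430.6 -94.   23.9] w 59.5 F [ 0.7 -0.1 -0.3]
[[-0.011, 0.05, 0.999], [0.001, 0.999, -0.05], [-1.0, 0.0, -0.011]]
yaw of tool y in tray deg 88.6 tcp in tray [-86.8 -92.1]
```

carry_out(commands=[[0,0,0.01,-1.4,-0.6,0],[0,0,0.01,0,0,0],[0,0,0.008,0,0,0],[0,0,0.008,0,0,0],[0,0,0.008,0,0,0],[0,0,0.008,0,0,0],[0,0,0.008,0,0,0],[0,0,0.008,0,0,0]])

```text
t: 3.48
ee_pos: [503.8, -96.4, 26.5]
orientation: [0.021, 1.569, -0.022]
ft_force: [-2.3, -0.5, 0.8]
width: 59.7
```

```bash
python3 st.py
```

```text
t 3.475 ee [503.8 -96.4  26.5] w 59.7 F [-2.3 -0.5  0.8]
[[0.002, 0.027, 1.0], [-0.0, 1.0, -0.027], [-1.0, -0.0, 0.002]]
yaw of tool y in tray deg 89.9 tcp in tray [-13.6 -92.6]
```

carry_out(commands=[[0,0,0.006,0,0,0],[0,0,0.005,0,0,0],[0,0,0.004,0,0,0],[0,0,0.003,0,0,0]])

```text
t: 3.98
ee_pos: [523.0, -96.8, 26.4]
orientation: [0.021, 1.57, -0.022]
ft_force: [-2.4, 0.3, 1.4]
width: 59.8
```

carry_out(commands=[[0,0,0.003,0,0,0],[0,0,0.003,0,0,0]])

```text
t: 4.22
ee_pos: [528.1, -96.8, 26.2]
orientation: [0.022, 1.572, -0.021]
ft_force: [-8.4, -1.4, 5.0]
width: 59.6
```

```bash
python3 st.py
```

```text
t 4.225 ee [528.1 -96.8  26.2] w 59.6 F [-8.4 -1.4  5. ]
[[-0.002, 0.027, 1.0], [0.0, 1.0, -0.027], [-1.0, 0.0, -0.002]]
yaw of tool y in tray deg 89.9 tcp in tray [ 10.7 -92.5]
```

carry_out(commands=[[0,0,0.003,0,0,0],[0,0,0.002,0,0,0]])

```text
t: 4.47
ee_pos: [527.8, -96.4, 25.3]
orientation: [0.023, 1.583, -0.02]
ft_force: [-5.8, -1.1, 3.6]
width: 59.6
```

carry_out(commands=[[0,0,-0.03,0,0,0],[0,0,-0.035,0,0,0],[0,0,-0.028,0,0,0],[0,0,0,0,0,0]])

```text
t: 4.97
ee_pos: [436.1, -94.4, 26.8]
orientation: [0.022, 1.576, -0.021]
ft_force: [0.9, -0.6, 0.1]
width: 59.6
```

```bash
python3 st.py
```

```text
t 4.975 ee [436.1 -94.4  26.8] w 59.6 F [ 0.9 -0.6  0.1]
[[-0.006, 0.028, 1.0], [0.001, 1.0, -0.028], [-1.0, 0.0, -0.006]]
yaw of tool y in tray deg 89.9 tcp in tray [-81.3 -92.4]
```

Stopped by the lip, since the position no longer changes. Next is the large tub.

carry_out(commands=[[0,0.045,0,0,0,0],[0,0.045,0,0,0,0],[0,0.045,0,0,0,0],[0,0.04,0,0,0,0],[0,0,0,0,0,0]], grip=0.1)

```text
t: 5.6
ee_pos: [454.5, 86.1, 28.6]
orientation: [0.025, 1.56, -0.023]
ft_force: [-1.6, 0.9, 0.2]
width: 79.4
```

```bash
python3 st.py
```

```text
t 5.6 ee [454.5  86.1  28.6] w 79.4 F [-1.6  0.9  0.2]
[[0.011, 0.031, 0.999], [0.001, 1.0, -0.031], [-1.0, 0.002, 0.011]]
yaw of tool y in tray deg 89.7 tcp in tray [-67.5  88.5]
```

carry_out(commands=[[0.002,0,0.008,0,0,0],[0.002,0,0.008,0,0,0],[0,0,0.008,0,0,0],[0,0,0.008,0,0,0],[0,0,0.008,0,0,0],[0,0,0.006,0,0,0],[0,0,0.004,0,0,0]])

```text
t: 6.48
ee_pos: [508.4, 81.3, 24.2]
orientation: [0.028, 1.562, -0.027]
ft_force: [-4.1, 0.6, 1.0]
width: 79.2
```

```bash
python3 st.py
```

```text
t 6.475 ee [508.4  81.3  24.2] w 79.2 F [-4.1  0.6  1. ]
[[0.009, 0.035, 0.999], [0.001, 0.999, -0.035], [-1.0, 0.001, 0.009]]
yaw of tool y in tray deg 89.4 tcp in tray [-13.5  85.1]
```

carry_out(commands=[[0,0,0.004,-0.5,0,0],[0,0,0.004,0,0,0],[0,0,0.003,0,0,0],[0,0,0.003,0,0,0]])

```text
t: 6.98
ee_pos: [522.9, 81.0, 24.3]
orientation: [0.021, 1.562, -0.019]
ft_force: [-2.9, 0.9, -0.5]
width: 79.0
```

carry_out(commands=[[0,0,0.003,0,0,0],[0,0,0.003,0,0,0]])

```text
t: 7.22
ee_pos: [525.1, 80.8, 23.8]
orientation: [0.021, 1.571, -0.02]
ft_force: [-14.2, 1.7, 8.3]
width: 79.2
```

```bash
python3 st.py
```

```text
t 7.225 ee [525.1  80.8  23.8] w 79.2 F [-14.2   1.7   8.3]
[[-0.0, 0.026, 1.0], [0.0, 1.0, -0.026], [-1.0, 0.0, -0.0]]
yaw of tool y in tray deg 90.0 tcp in tray [ 3.2 85. ]
```

carry_out(commands=[[0,0,0.003,0,0,0],[0,0,-0.02,0,0,0],[0,0,-0.03,0,0,0],[-0.03,0,0,0,0,0],[-0.05,0,0,0,0,0],[-0.04,0,0,0,0,0]], grip=0.1)

```text
t: 7.98
ee_pos: [476.9, 82.3, 145.6]
orientation: [0.021, 1.573, -0.02]
ft_force: [0.5, 0.3, -1.2]
width: 79.3
```

carry_out(commands=[[0,0.04,0.03,0,0,0],[0,0.04,0.04,0,0,0],[0,0,0,10.5,0,0],[0,0,0,10.5,0,0],[0,0,0,10.5,0,0],[0,0,0,10.5,0,0],[0,0,0,10.5,0,0],[0,0,0,10.5,0,0]], grip=0.48)

```text
t: 8.98
ee_pos: [563.5, 165.9, 155.4]
orientation: [0.911, 1.358, -0.878]
ft_force: [-0.2, 0.3, 0.4]
width: 45.7
```

carry_out(commands=[[0,0,0,10.5,0,0],[0,0,0,10.5,0,0],[0,0,0,5,0,0],[0,0,0,0,0,0]])

```text
t: 9.48
ee_pos: [567.9, 166.8, 157.6]
orientation: [1.269, 1.166, -1.213]
ft_force: [0.0, -0.3, -0.1]
width: 45.7
```

```bash
python3 st.py
python3 - <<'E'
from h import *
d=snap('side');cv2.imwrite('pics/s2.png',cv2.resize(np.asarray(d['pixels'])[125:295,190:370],None,fx=3.5,fy=3.5,interpolation=cv2.INTER_CUBIC))
E
```

```text
t 9.475 ee [567.9 166.8 157.6] w 45.7 F [ 0.  -0.3 -0.1]
[[0.036, 0.998, -0.049], [0.009, -0.049, -0.999], [-0.999, 0.036, -0.011]]
yaw of tool y in tray deg -1.4 tcp in tray [ 43.8 172.1]
```

View pics/s2.png

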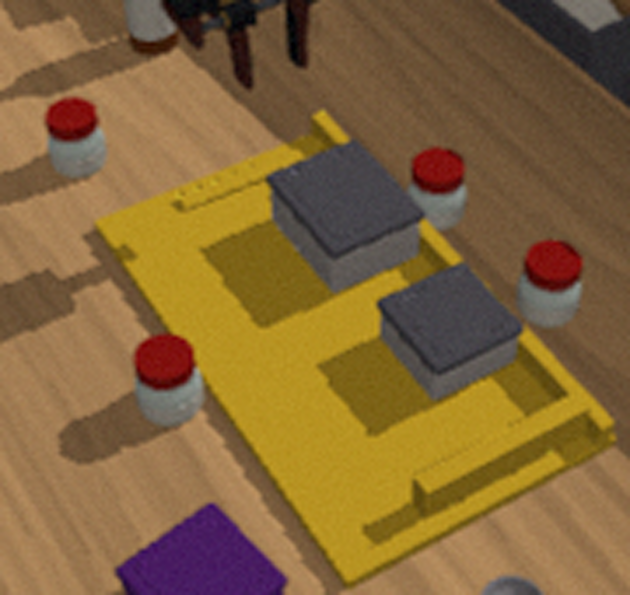

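Both tubs now stand square against the lip: large at about (345,215), small at about (450,330), with the stop at about (500,445). Next I push along the lip.

carry_out(commands=[[0,0.013,-0.003,-1.4,0.6,-2],[0.04,0,0,0,0,0],[0.04,0,0,0,0,0],[0.035,0,0,0,0,0],[0,0,0,0,0,0]])

```text
t: 10.15
ee_pos: [585.6, 172.6, 42.5]
orientation: [1.239, 1.214, -1.201]
ft_force: [0.1, -0.1, -0.5]
width: 45.5
```

```bash
python3 st.py
```

```text
t 10.15 ee [585.6 172.6  42.5] w 45.5 F [ 0.1 -0.1 -0.5]
[[0.009, 1.0, -0.012], [0.023, -0.012, -1.0], [-1.0, 0.009, -0.023]]
yaw of tool y in tray deg 0.7 tcp in tray [ 61.3 178.3]
```

carry_out(commands=[[0.016,0,0,0.7,-1.3,0],[0,0,0.01,0,0,0],[0,0,0.008,0,0,0],[0,0,0.008,0,0,0],[0,0,0.008,0,0,0],[0,0,0.008,0,0,0],[0,0,0.008,0,0,0]])

```text
t: 11.02
ee_pos: [588.6, 120.8, 32.8]
orientation: [1.236, 1.189, -1.211]
ft_force: [-0.9, 1.7, -1.3]
width: 45.8
```

```bash
python3 st.py
```

```text
t 11.025 ee [588.6 120.8  32.8] w 45.8 F [-0.9  1.7 -1.3]
[[0.017, 1.0, -0.022], [0.004, -0.022, -1.0], [-1.0, 0.017, -0.004]]
yaw of tool y in tray deg 0.2 tcp in tray [ 65.7 126.6]
```

carry_out(commands=[[0,-0.002,0.008,0,0,0],[0,-0.002,0.008,0,0,0],[0,-0.002,0.008,0,0,0],[0,-0.001,0.008,0,0,0],[0,-0.001,0.008,0,0,0],[0,-0.001,0.008,0,0,0],[0,0,0.008,0,0,0]])

```text
t: 11.9
ee_pos: [578.5, 61.9, 32.8]
orientation: [1.237, 1.188, -1.209]
ft_force: [-0.6, 4.7, 0.1]
width: 45.7
```

```bash
python3 st.py
```

```text
t 11.9 ee [578.5  61.9  32.8] w 45.7 F [-0.6  4.7  0.1]
[[0.019, 1.0, -0.021], [0.005, -0.022, -1.0], [-1.0, 0.019, -0.005]]
yaw of tool y in tray deg 0.2 tcp in tray [57.1 67.5]
```

carry_out(commands=[[0,0,0.008,0,0,0],[0,0,0.007,0,0,0],[0,0,0.006,0,0,0],[0,0,0.005,0,0,0],[0,0,0.004,0,0,0]])

```text
t: 12.52
ee_pos: [577.9, 29.7, 32.8]
orientation: [1.238, 1.188, -1.209]
ft_force: [-0.0, 5.1, 2.2]
width: 45.4
```

carry_out(commands=[[0,0,0.003,0,0,0],[0,0,0.003,0,0,0]])

```text
t: 12.78
ee_pos: [577.7, 23.4, 32.8]
orientation: [1.238, 1.188, -1.209]
ft_force: [1.0, 5.1, 1.1]
width: 46.0
```

```bash
python3 st.py
```

```text
t 12.775 ee [577.7  23.4  32.8] w 46.0 F [1.  5.1 1.1]
[[0.019, 1.0, -0.022], [0.005, -0.022, -1.0], [-1.0, 0.019, -0.005]]
yaw of tool y in tray deg 0.2 tcp in tray [57.2 29. ]
```

carry_out(commands=[[0,0,0.003,0,0,0],[0,0,0.003,0,0,0]])

```text
t: 13.02
ee_pos: [578.8, 21.2, 33.2]
orientation: [1.246, 1.189, -1.207]
ft_force: [2.7, 32.5, 1.6]
width: 45.9
```

carry_out(commands=[[0,0,0.003,0,0,0],[0,0,0.003,0,0,0]])

```text
t: 13.28
ee_pos: [579.1, 21.5, 33.2]
orientation: [1.254, 1.193, -1.205]
ft_force: [1.7, 25.0, 0.8]
width: 45.6
```

Hard stop, so the row is closed. I'll back off, lift and look.

carry_out(commands=[[0,0,-0.02,0,0,0],[0,0,-0.03,0,0,0],[-0.05,0,-0.03,0,0,0],[-0.05,0,-0.03,0,0,0],[-0.05,-0.03,-0.03,0,0,0],[-0.04,-0.04,0,0,0,0],[0,0,0,0,0,0]])

```text
t: 14.15
ee_pos: [508.5, 158.9, 224.6]
orientation: [1.246, 1.193, -1.21]
ft_force: [0.1, 0.2, -0.2]
width: 45.5
```

```bash
python3 st.py
python3 - <<'E'
from h import *
import pickle
d=snap('side');c=snap('scene');pickle.dump((d,c),open('d3.pkl','wb'))
a=cv2.resize(np.asarray(d['pixels'])[170:280,255:375],None,fx=5,fy=5,interpolation=cv2.INTER_CUBIC)
cv2.imwrite('pics/s3.png',a)
cv2.imwrite('pics/c3.png',cv2.resize(np.asarray(c['pixels'])[160:280,180:320],None,fx=5,fy=5,interpolation=cv2.INTER_CUBIC))
E
```

```text
t 14.15 ee [508.5 158.9 224.6] w 45.5 F [ 0.1  0.2 -0.2]
[[0.018, 0.999, -0.027], [0.012, -0.027, -1.0], [-1.0, 0.018, -0.013]]
yaw of tool y in tray deg -0.1 tcp in tray [-15.3 162.7]
```

View pics/s3.png

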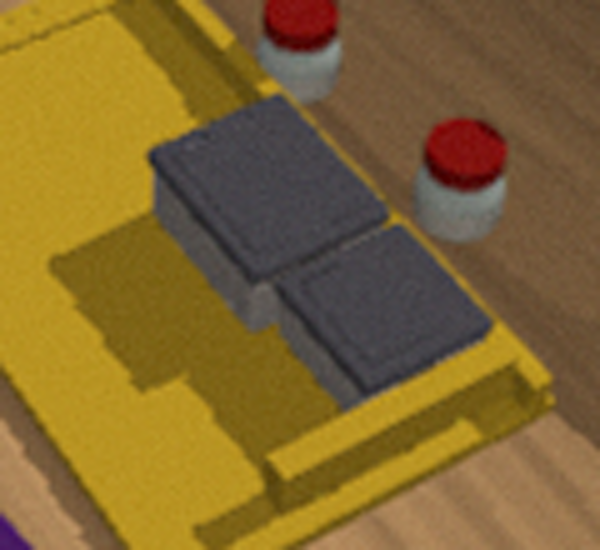

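View pics/c3.png

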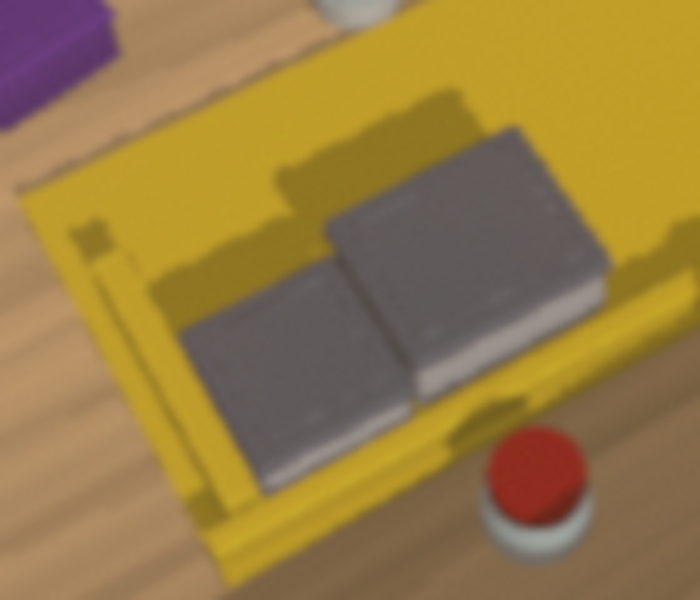

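Run:
```python
from m import *
S,C=pickle.load(open('d3.pkl','rb'));T=pickle.load(open('T.pkl','rb'))
F=lambda c,o:np.array([[o[0]+(x+.5)/5-.5,o[1]+(y+.5)/5-.5] for x,y in c])
so,co=(255,170),(180,160)
for n,a,b,z,s,c,p in (('L',100,120,72,[(152,155),(280,95),(388,213),(256,281)],[(515,128),(610,265),(418,368),(328,227)],[570,-40,0]),('S',92,92,62,[(278,285),(397,227),(493,322),(368,392)],[(332,262),(408,400),(265,488),(182,332)],[570,-150,0])):
    for o in ([(S,[0,1,2,3],F(s,so))],[(C,[0,1,2,3],F(c,co))],[(S,[0,1,2,3],F(s,so)),(C,[0,1,2,3],F(c,co))]):
        r,e=fit(o,a,b,z,p);print(n,loc(r,T),e.round(1))
```

```text
L [ 53.7 -48.    0.2] 1.7
L [ 58.8 -45.4   0. ] 1.8
L [ 56.8 -45.8   0.1] 2.2
S [  62.8 -153.2    1.1] 1.4
S [  70.7 -152.7   -1. ] 2.6
S [  67.3 -152.4   -0.2] 2.2
```

The row looks closed in both views: tubs meet at crop (275,285) and the small one meets the stop at (430,370). The fit hints that the large tub may be a few mm off the lip, so I'll do a seating push on each.

carry_out(commands=[[0,-0.015,0.05,0,0,0],[0,-0.015,0.05,0,0,0],[0,-0.015,0.05,0,0,0],[0,-0.01,0.045,0,0,0],[0,0,0,-10.5,0,0],[0,0,0,-10.5,0,0],[0,0,0,-10.5,0,0],[0,0,0,-10.5,0,0]], grip=0.48)

```text
t: 15.25
ee_pos: [448.1, -47.8, 205.7]
orientation: [0.671, 1.474, -0.66]
ft_force: [-0.8, 0.3, -0.6]
width: 45.7
```

carry_out(commands=[[0,0,0,-10.5,0,0],[0,0,0,-10.5,0,0],[0,0,0,-10.5,0,0],[0,0,0,-10.5,0,0],[0,0,0,-3,0,0],[0,0,0,0,0,0]])

```text
t: 16.0
ee_pos: [447.4, -53.1, 195.0]
orientation: [0.044, 1.593, -0.03]
ft_force: [0.9, -0.1, -0.6]
width: 45.6
```

```bash
python3 st.py
```

```text
t 16.0 ee [447.4 -53.1 195. ] w 45.6 F [ 0.9 -0.1 -0.6]
[[-0.022, 0.047, 0.999], [0.009, 0.999, -0.047], [-1.0, 0.008, -0.023]]
yaw of tool y in tray deg 88.7 tcp in tray [-71.1 -50.8]
```

carry_out(commands=[[0,0.007,0,-1.3,-1.3,-0.4],[0.045,0,0,0,0,0],[0.045,0,0,0,0,0],[0.045,0,0,0,0,0],[0.03,0,0,0,0,0],[0,0,0,0,0,0]])

```text
t: 16.75
ee_pos: [449.6, -45.4, 24.4]
orientation: [0.02, 1.565, -0.021]
ft_force: [-0.5, 1.1, 0.5]
width: 45.6
```

```bash
python3 st.py
```

```text
t 16.75 ee [449.6 -45.4  24.4] w 45.6 F [-0.5  1.1  0.5]
[[0.006, 0.026, 1.0], [-0.001, 1.0, -0.026], [-1.0, -0.0, 0.006]]
yaw of tool y in tray deg 90.0 tcp in tray [-69.1 -43.1]
```

carry_out(commands=[[0,0,0.012,0,0,0],[0,0,0.015,0,0,0],[0,0,0.012,0,0,0],[0,0,0.008,0,0,0],[0,0,0.004,0,0,0],[0,0,0.003,0,0,0]])

```text
t: 17.5
ee_pos: [511.1, -47.1, 29.3]
orientation: [0.019, 1.556, -0.021]
ft_force: [0.7, -0.2, 0.0]
width: 45.8
```

carry_out(commands=[[0,0,0.003,0,0,0],[0,0,0.003,0,0,0]])

```text
t: 17.75
ee_pos: [515.6, -47.1, 29.0]
orientation: [0.019, 1.56, -0.021]
ft_force: [-3.8, 0.7, 1.3]
width: 45.6
```

```bash
python3 st.py
```

```text
t 17.75 ee [515.6 -47.1  29. ] w 45.6 F [-3.8  0.7  1.3]
[[0.011, 0.026, 1.0], [-0.001, 1.0, -0.026], [-1.0, -0.001, 0.011]]
yaw of tool y in tray deg 90.0 tcp in tray [ -3.1 -43.1]
```

Contact comes about 5 mm before the lip-seated position, so the tub had drifted. I'll push on.

carry_out(commands=[[0,0,0.003,0,0,0],[0,0,0.003,0,0,0]])

```text
t: 18.0
ee_pos: [520.0, -47.1, 28.6]
orientation: [0.02, 1.564, -0.021]
ft_force: [-3.1, 0.5, 2.0]
width: 45.7
```

carry_out(commands=[[0,0,0.003,0,0,0],[0,0,0.003,0,0,0]])

```text
t: 18.25
ee_pos: [521.5, -46.8, 27.8]
orientation: [0.021, 1.573, -0.021]
ft_force: [-14.0, 0.5, 9.0]
width: 45.6
```

```bash
python3 st.py
```

```text
t 18.25 ee [521.5 -46.8  27.8] w 45.6 F [-14.    0.5   9. ]
[[-0.003, 0.027, 1.0], [0.0, 1.0, -0.027], [-1.0, 0.0, -0.003]]
yaw of tool y in tray deg 89.9 tcp in tray [  2.8 -42.6]
```

carry_out(commands=[[0,0,-0.02,0,0,0],[0,0,-0.025,0,0,0],[0,-0.03,0,0,0,0],[0,-0.035,0,0,0,0],[0,-0.025,0,0,0,0],[0,-0.01,0,0,0,0],[0,0,0,0,0,0]])

```text
t: 19.12
ee_pos: [481.3, -149.3, 29.3]
orientation: [0.018, 1.557, -0.022]
ft_force: [0.3, -0.1, -0.3]
width: 46.0
```

```bash
python3 st.py
```

```text
t 19.125 ee [ 481.3 -149.3   29.3] w 46.0 F [ 0.3 -0.1 -0.3]
[[0.013, 0.025, 1.0], [-0.003, 1.0, -0.025], [-1.0, -0.003, 0.013]]
yaw of tool y in tray deg 90.0 tcp in tray [ -34.8 -146.1]
```

carry_out(commands=[[0,0,0.012,0,0,0],[0,0,0.012,0,0,0],[0,0,0.008,0,0,0],[0,0,0.003,0,0,0],[0,0,0.003,0,0,0],[0,0,0.003,0,0,0]])

```text
t: 19.88
ee_pos: [525.7, -147.7, 29.7]
orientation: [0.015, 1.558, -0.019]
ft_force: [-2.6, -0.3, 1.2]
width: 45.5
```

carry_out(commands=[[0,0,0.003,0,0,0],[0,0,0.003,0,0,0]])

```text
t: 20.12
ee_pos: [526.6, -147.0, 28.9]
orientation: [0.018, 1.568, -0.018]
ft_force: [-9.8, -0.1, 4.6]
width: 45.4
```

```bash
python3 st.py
```

```text
t 20.125 ee [ 526.6 -147.    28.9] w 45.4 F [-9.8 -0.1  4.6]
[[0.002, 0.023, 1.0], [-0.0, 1.0, -0.023], [-1.0, -0.0, 0.002]]
yaw of tool y in tray deg 90.1 tcp in tray [  10.5 -142.7]
```

carry_out(commands=[[0,0,-0.02,0,0,0],[0,0,-0.03,0,0,0],[-0.03,0,-0.02,0,0,0],[-0.05,0,0,0,0,0],[-0.05,0,0,0,0,0],[-0.05,0,0,0,0,0],[0,0,0,0,0,0]])

```text
t: 21.0
ee_pos: [453.7, -145.7, 213.6]
orientation: [0.019, 1.568, -0.019]
ft_force: [-0.0, 0.1, -0.1]
width: 45.6
```

```bash
python3 st.py
python3 - <<'E'
from h import *
import pickle
d=snap('side');c=snap('scene');pickle.dump((d,c),open('d4.pkl','wb'))
f=lambda i,a,b,e,g:cv2.resize(np.asarray(i['pixels'])[a:b,e:g],None,fx=4,fy=4,interpolation=cv2.INTER_CUBIC)
cv2.imwrite('pics/f4.png',np.hstack([f(d,180,280,275,370),f(c,180,280,200,300)]))
E
```

```text
t 21.0 ee [ 453.7 -145.7  213.6] w 45.6 F [-0.   0.1 -0.1]
[[0.002, 0.025, 1.0], [-0.0, 1.0, -0.025], [-1.0, 0.0, 0.002]]
yaw of tool y in tray deg 90.0 tcp in tray [ -62.5 -143.2]
```

View pics/f4.png

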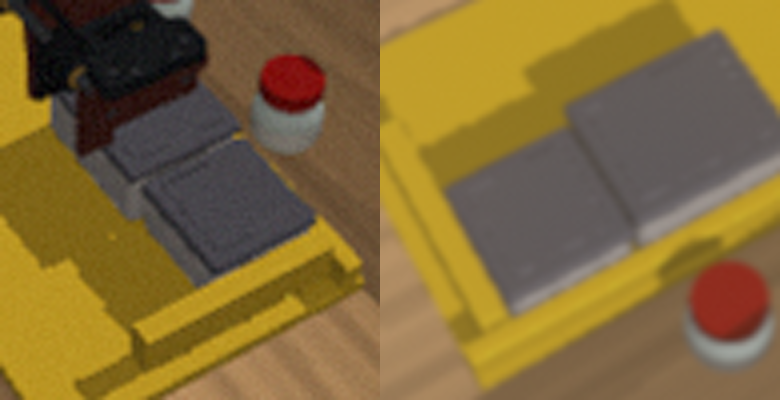

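The joint between the tubs at (600,190) in the right half is closed, the small tub lies along the stop at (480,250), and both far faces are at the lip. The gripper is well clear above, so I'm handing in.

```bash
python3 -c "
from workcell import ctrl
print(ctrl.close_job())"
```

```text
the job is handed in; nothing more can be done
None
```

I pushed both tubs back against the lip, then closed the row up along it: the small tub touches the right-hand stop and the large tub touches the small one. I handed the job in at about 21 s of the 51 s allowed.

- **Row closed:** The push along the lip came to a hard stop at about 25–30 N. The tool was then within 1 mm of where a closed row would put it.
- **Flat against the lip:** After the row was closed, the camera fit suggested the large tub had slid off the lip, and contact on the seating push confirmed it was about 5 mm out. I pushed it back until it stopped at 14 N. The small tub needed no correction and stopped at 10 N. Both stop positions match the first pushes to within 0.5 mm.
- **Final picture:** The tubs look square and touching in the final picture. The gripper was at z = 214 mm with no force on it.
- **Disagreement and limits:** The fits from the two cameras differed by 5–8 mm in x, so for the lip I relied on the contact stops. I didn't repeat the fit after the seating pushes. I also didn't measure the jars, bottles and scoop at the end. I saw no contact with them, and the two jars behind the lip looked unmoved in the later pictures.

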